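# Eject a finished urethane pad from the press fixture and rack it

### The job

Unload the press fixture: slide its blue gate fully open by the black knob, press the red-knobbed spring ejector slide all the way in so that the amber pad is pushed out onto the apron, and let the slide spring back. Put that pad flat into the empty pocket of the green tray and slide the gate fully shut again, ready for the next part. Leave the other pads, the jar and the spare black handle where they are.

Things in the scene. Friction and masses are not known exactly. Their poses are not given: they have to be found in the camera images.
- fixture: Fixed aluminium fixture, base 96 (x) by 290 (y) mm, 12 mm thick. Origin on the bench under the nest's centre. A 48 mm lane runs along y: rear block (y -162 to -152, 42 mm high); nest (y -28 to +24, roofed, top 48 mm above bench); gate (y +27 to +33); open apron (y +34 to +118, surface 12 mm above bench, side rails and end lip 17 mm above bench). The pad leaves towards +y.
- gate (a joint): Blue sliding gate across the nest's mouth, 43 mm high: 0 = shut, 0.06 m = fully open; opens towards the fixture's -x; stays where it is left (about 1.5 N friction).
- gate_knob (a point): Centre of the top of the gate's upright black knob: round, 14 mm diameter, from 40 to 85 mm above the bench. With the gate shut it is at fixture x -66, y +30 mm; it moves with the gate.
- ejector (a joint): Spring ejector slide: 0 = home (out), 0.07 m = pressed to its stop. Pressing moves it towards the fixture's +y and drives the blade against the pad; takes about 3 N at first, 8 N at the stop; springs home when let go.
- ejector_knob (a point): Centre of the top of the ejector's upright red knob: round, 16 mm diameter, from 41 to 85 mm above the bench, on a 72 mm wide carriage 41 mm high. Home it is at fixture x 0, y -120 mm; it moves with the slide.
- pad: Amber urethane pad to be unloaded: upright disc, 44 mm diameter, 28 mm high, about 50 g, bright steel spot on top. Origin at the centre of its underside, z up. Starts in the nest; after a full press its centre lies about 68 mm along +y of the fixture's origin, on the apron.
- tray_green: Green tray fixed to the bench, 150 (x) by 92 (y) mm, floor 4 mm thick, rim and divider 10 mm above the bench. Two pockets 69 by 84 mm with centres at x -36.5 and +36.5 mm; origin at the centre of its underside. The -x pocket holds a finished pad, the +x pocket is empty.
- tray_green_free (a point): Centre of the floor of the green tray's empty (+x) pocket, 4 mm above the bench; the pad goes here.
- tray_red: Red reject tray of the same size and make; not used. Green and red may change sides.
- done_pad: Bystander: finished amber pad, same size, in the green tray's -x pocket.
- scrap_pad: Bystander: dark brown scrap pad, same size, in the red tray's -x pocket.
- jar: Bystander: grey jar, 56 mm diameter, 65 mm high, beyond the fixture. Origin at its underside.
- grip: Bystander: spare black machine handle standing upright, 34 mm diameter at the foot, 85 mm high, beyond the fixture. Origin at its underside.
Mind the look-alikes: they are no part of the job. What is shaped like the pad but pink or white is not meant.

How it is judged:
On the way, in this order (a step that is already met when the one before it is completed fails the run):
1. the gate is fully open (0.052 m or more) with the pad still in the nest (value of joint gate above 0.052 m and y of pad in the frame of fixture below 0.015 m), for 0.1 s.
2. the ejector slide is pressed home (0.064 m or more) and the pad is out on the apron (value of joint ejector above 0.064 m and y of pad in the frame of fixture between 0.058 and 0.115 m and x of pad in the frame of fixture between -0.03 and 0.03 m and z of pad in the frame of fixture below 0.022 m), for 0.1 s.
At the end, for the whole second after the job is handed in: The ejected pad lies flat (within 0.12 rad) and at rest on the floor of the green tray's empty pocket (its centre within 16 mm along and 24 mm across of the pocket's centre, underside within 8 mm of the bench); the gate is shut (under 6 mm) and the ejector slide is back home (under 6 mm) (x of pad in the frame of tray_green between 0.0205 and 0.0525 m and y of pad in the frame of tray_green between -0.024 and 0.024 m and z of pad in the frame of tray_green between 0 and 0.008 m and angle between pad's own z axis and vertical below 0.12 rad and linear speed of pad below 0.02 m/s and value of joint each of gate, ejector below 0.006 m); the robot touches nothing.
It fails at once if a bystander (finished pad, scrap pad, jar or spare handle) is moved more than 25 mm or tipped (distance of any of done_pad, scrap_pad, jar, grip from where it was at the start of the episode above 0.025 m or angle between any of done_pad, scrap_pad, jar, grip's own z axis and vertical above 0.5 rad).
It also fails if it takes over 72 s, if anything falls off the work surface, if the arm or the gripper's body presses on something with over 40 N, if the wrist force passes 120 N, or if a joint passes its speed limit or range.

### The arm

A 6-joint arm with a two-finger parallel gripper is mounted at the origin on the work surface. World frame = base frame: x ahead of the robot, y to its left, z up, the work surface at z = 0. Lengths are in m, angles in rad, forces in N, time in s.
With the tool pointing down it reaches from about 0.3 to 0.875 m from the base axis. Payload 4.2 kg.
Tool frame: the origin (TCP) lies at the very end of the fingers, on their centre line; the grasp point (between the pads) lies 19 mm behind it; z points along the fingers, y is the line along which they close (so a half turn about z gives the same grasp; the last joint's range is limited). The gripper opens to 85 mm and grips with 20 to 120 N. Pads are 22 mm wide; open, the fingers measure 114 mm over their backs; the gripper's body (76 mm by 85 mm) begins 54 mm behind the grasp point. The pads swing forward as they close: fully open they stand 13 mm farther back than shut.
Start: joints at [1.134, 0.32, 1.565, -0, 1.257, -0.02], TCP at [0.233, 0.526, 0.231] pointing down, gripper open.
Joint ranges: [-3.11, 3.11], [-0.84, 2.01], [0.21, 2.61], [-1.34, 4.49], [0.05, 2.63], [-2.56, 2.56]. Speed limits (rad/s): [2.57, 2.57, 3.14, 3.14, 3.14, 3.14].

### API

Orientations are given as [roll, pitch, yaw] about the fixed x, y, z axes, in that order (R = Rz(yaw) Ry(pitch) Rx(roll)).
In Python, from plant import sense, read_camera, job_done gives the robot as it stands. The module is installed in compiled form; this text tells all that it offers.
- The arm moves only by the shell command python3 -m crank 'ROWS' [OPENING] [FORCE]. ROWS is JSON, a list of rows, each an object of numbers: "tx", "ty", "tz": the shift along the world's x, y, z in m; "roll": the turn about the world's z in rad. A call has 1 to 8 rows; each row is the pose to reach, as a shift and turn from the pose commanded when the call began; what a row does not reach only later rows make up. A row lasts 1/10 s, in which the tool goes at most 50 mm and 8.59 degrees, less where a joint would pass 70% of its speed; a pose out of reach is approached as far as the arm can. A call with a gripper value outside its range is refused whole. OPENING is the finger opening in m, from 0 to 0.0854, set as the call begins (- or left out, the last holds). The fingers move at their own pace and stop on an object; FORCE is the grip in N (left out, the last holds). Time passes only in rows, so rows that repeat a pose let the fingers close. It gives the time, the measured TCP pose, the force, the opening and the grip force at its end, in the units of the state.
- sense(): the state, without advancing time (a new reading comes with each control period).
- read_camera(name): name is "scene" or "top" or "wrist"; returns a dict with "img" (480x640x3 uint8, red, green, blue), "fx", "fy", "cx", "cy" (pixels), "position" and "orientation" of the camera in the world; the wrist camera has in their place "T_tool_cam" (4x4, takes a point from camera to tool coordinates, whose origin is the TCP and whose axes are the flange's). Camera axes: x right, y down, z forward; pixel columns grow to the right and rows downward; lengths in m; the calibration is good to about 2 mm. A picture is of the moment at which its call begins: read the wrist's pose just before it. There is no depth.
- job_done(): hands the job in; it is judged then, once.
The state is a dict: "time": time; "q": joint angles; "dq": joint speeds; "joint_torque": joint torques, N m; "eef_pos": TCP position; "tcp_rot": TCP orientation; "wrist_force": force on the tool from outside, world axes, zero at the start; "wrist_torque": the same for the moment, N m; "finger_gap": finger opening in m; "grip_force": force on a finger pad.
Only numpy, scipy, OpenCV 4.12 (cv2) and the standard library are available. Lean on these libraries where they do the work, as an engineer would, in place of code of your own. Each camera call takes 0.05 s, during which the arm holds its last target. There are 200 camera calls.

## Working session

There is one attempt and no reset: what is moved stays moved. The work goes in short steps, Python scripts to look and compute and a shell command to move; the robot and the scene stay as the last step left them, time stands still between calls to the robot, and variables do not carry over. Pictures are saved under pics/ and viewed, at most 12 in all, crops included, and the job is handed in when it is done.

```bash
mkdir -p pics; cat > h.py <<'E'
import numpy as np,cv2
from plant import sense,read_camera
from scipy.spatial.transform import Rotation as R
def Rm(o):
    o=np.array(o,float)
    if o.shape==(3,3): return o
    return R.from_euler('xyz',o).as_matrix() if o.size==3 else R.from_quat(o).as_matrix()
def save(c,n): cv2.imwrite('pics/'+n,c['img'][:,:,::-1])
def ray(c,u,v,z):
    d=Rm(c['orientation'])@np.array([(u-c['cx'])/c['fx'],(v-c['cy'])/c['fy'],1]);p=np.array(c['position'])
    return p+d*(z-p[2])/d[2]
def proj(c,P):
    q=Rm(c['orientation']).T@(np.array(P)-c['position']);return c['fx']*q[0]/q[2]+c['cx'],c['fy']*q[1]/q[2]+c['cy']
E
python3 - <<'E'
from h import *
for n in('scene','top'):
    c=read_camera(n);save(c,n+'0.png');print({k:c[k] for k in c if k!='img'})
    np.save(n+'.npy',c,allow_pickle=True)
print(sense())
E
```

```text
{'fx': 451.8272029155962, 'fy': 451.8272029155962, 'cx': 315.05576814455566, 'cy': 242.26142437623392, 'position': array([ 1.07327549, -0.6055852 ,  0.78703303]), 'orientation': array([-2.29537381, -0.00249804,  0.70746623])}
{'fx': 508.040522760112, 'fy': 508.040522760112, 'cx': 312.22773064554997, 'cy': 239.6206031462874, 'position': array([0.41004365, 0.00404722, 1.02053455]), 'orientation': array([-2.9545956 , -0.00480273, -1.56974098])}
{'time': 0.1, 'q': array([ 1.13395924e+00,  3.20238285e-01,  1.56556514e+00, -8.88110386e-06,
        1.25739728e+00, -1.99927771e-02]), 'dq': array([-8.03867643e-05, -1.86840532e-03, -6.16205457e-03, -7.77634355e-04,
        3.13530382e-04,  4.44032499e-04]), 'joint_torque': array([-2.33917390e-04, -4.16409767e+01, -2.34703767e+01, -1.04444134e-04,
        4.89263475e-03,  1.56378718e-05]), 'eef_pos': array([0.23262078, 0.52537568, 0.23055726]), 'tcp_rot': array([-3.13998476e+00, -2.37048034e-05,  2.72475107e+00]), 'wrist_force': array([-0.97478352,  0.65676183, -0.18888572]), 'wrist_torque': array([-0.00762502,  0.00832406, -0.01560459]), 'grip_force': 0.0, 'finger_gap': 0.08521155845450568}
```

View pics/top0.png

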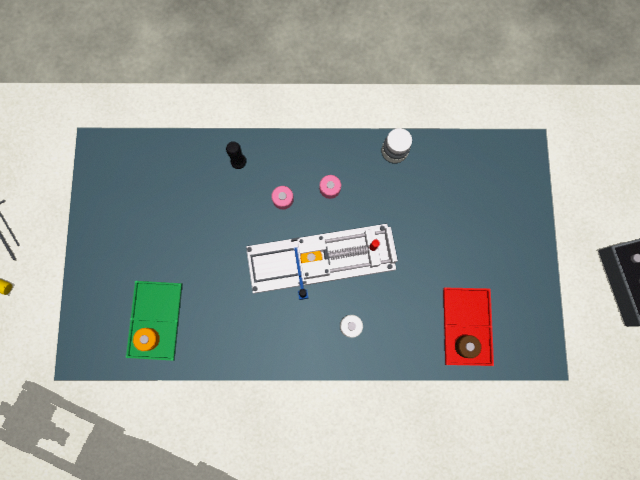

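View pics/scene0.png

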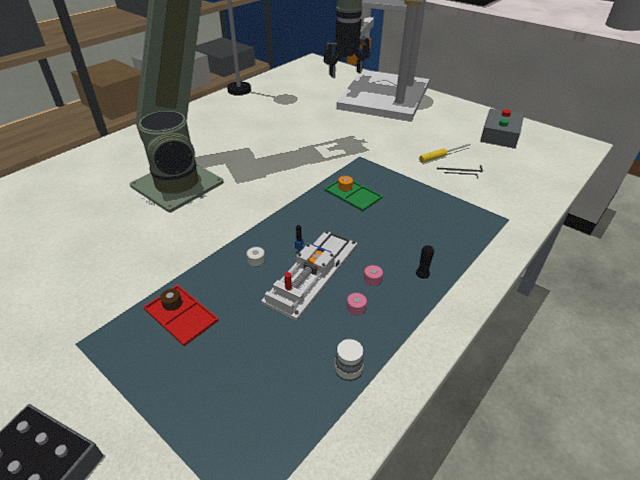

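The top view (up = world +x, left = +y) shows:
- Fixture: around (322,258), apron to the left, black gate knob at (303,293), red knob at (375,245).
- Green tray: around (155,321), empty pocket above.
- Knob candidates: the gate knob at (303,293) and the spare handle at (235,155). The one on the blue gate is meant.
- Amber candidates: the pad in the nest at (311,257) and the finished pad at (145,339). The nest pad is meant.

Next, an enlarged crop.

```bash
python3 - <<'E'
from h import *
c=np.load('top.npy',allow_pickle=True).item();im=c['img'][:,:,::-1]
a=cv2.resize(im[215:310,240:405],None,fx=4.8,fy=4.8,interpolation=cv2.INTER_CUBIC)
b=cv2.resize(im[275:367,120:190],None,fx=1.5,fy=1.5)
cv2.imwrite('pics/crop1.png',a)
hsv=cv2.cvtColor(im.copy(),cv2.COLOR_BGR2HSV)
g=((hsv[...,0]>45)&(hsv[...,0]<75)&(hsv[...,1]>150)).astype(np.uint8)
n,l,s,ce=cv2.connectedComponentsWithStats(g);i=1+s[1:,4].argmax()
pts=np.argwhere(l==i)[:,::-1].astype(np.float32)
bx=cv2.boxPoints(cv2.minAreaRect(pts));print(bx)
for p in bx: print(ray(c,*p,.01).round(4))
E
```

```text
[[125.67773 356.96497]
 [134.25783 278.028  ]
 [181.5899  283.1728 ]
 [173.00981 362.10974]]
[0.3693 0.3604 0.01  ]
[0.5227 0.3539 0.01  ]
[0.5126 0.2592 0.01  ]
[0.3597 0.2683 0.01  ]
```

View pics/crop1.png

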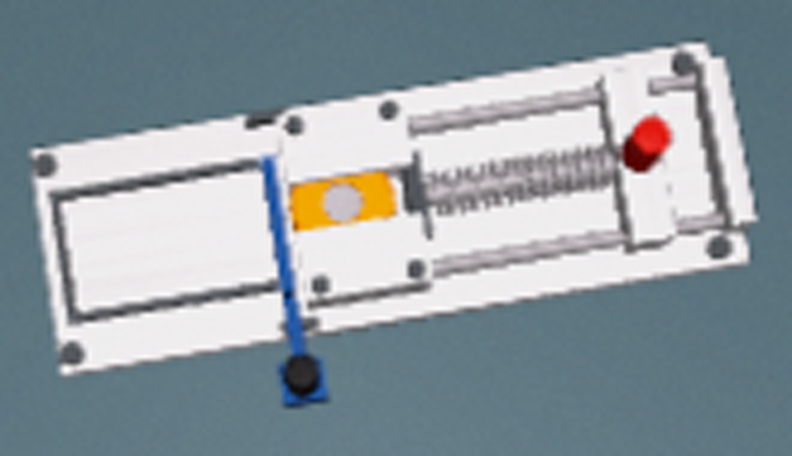

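```bash
python3 - <<'E'
from h import *
from scipy.optimize import least_squares
c=np.load('top.npy',allow_pickle=True).item()
k=lambda x,y:(240+(x+.5)/4.8-.5,215+(y+.5)/4.8-.5)
obs=[((-.066,.030,.085),(302,374)),((0,-.120,.085),(655,132)),((.048,.118+.004,.012),(32,150)),((-.048,.122,.012),(62,374)),((-.048,-.168,.012),(748,262))]
for P,p in obs: print(P,ray(c,*k(*p),P[2]).round(4))
print('spot',ray(c,*k(343,202),.04).round(4))
def W(t,P): 
    s,co=np.sin(t[2]),np.cos(t[2]);return np.array([t[0]+co*P[0]-s*P[1],t[1]+s*P[0]+co*P[1],P[2]])
f=lambda t,o=obs:np.concatenate([ray(c,*k(*p),P[2])[:2]-W(t,P)[:2] for P,p in o])
for o in (obs,obs[:2]):
    r=least_squares(f,[.39,0,0.1],args=(o,));t=r.x;print(t.round(4),(r.fun*1e3).round(1))
    for n,P in dict(knob=(-.066,.03,.085),open=(-.126,.03,.085),ej=(0,-.12,.085),ejin=(0,-.05,.085),pad=(0,.068,.012)).items(): print(n,W(t,P).round(4))
E
```

```text
(-0.066, 0.03, 0.085) [0.4881 0.0175 0.085 ]
(0, -0.12, 0.085) [ 0.5826 -0.1199  0.085 ]
(0.048, 0.122, 0.012) [0.5878 0.1323 0.012 ]
(-0.048, 0.122, 0.012) [0.494  0.1175 0.012 ]
(-0.048, -0.168, 0.012) [ 0.541  -0.1671  0.012 ]
spot [0.5617 0.0018 0.04  ]
[0.5607 0.0026 0.1679] [-2.5 -3.7  1.8 -4.2  0.2  1.3  1.   2.6 -0.4  3.9]
knob [0.4906 0.0212 0.085 ]
open [0.4315 0.0112 0.085 ]
ej [ 0.5808 -0.1157  0.085 ]
ejin [ 0.5691 -0.0467  0.085 ]
pad [0.5494 0.0697 0.012 ]
[ 0.5593 -0.0008  0.1881] [-0.8  1.2  0.8 -1.2]
knob [0.4889 0.0163 0.085 ]
open [0.4299 0.0051 0.085 ]
ej [ 0.5818 -0.1187  0.085 ]
ejin [ 0.5687 -0.0499  0.085 ]
pad [0.5466 0.066  0.012 ]
```

```bash
python3 -m crank '[{"tx":0.02,"ty":-0.04,"roll":-0.1},{"tx":0.04,"ty":-0.08,"roll":-0.2},{"tx":0.06,"ty":-0.12,"roll":-0.3},{"tx":0.08,"ty":-0.16,"roll":-0.4},{"tx":0.1,"ty":-0.2,"roll":-0.5},{"tx":0.12,"ty":-0.24,"roll":-0.6},{"tx":0.14,"ty":-0.28,"roll":-0.7},{"tx":0.16,"ty":-0.32,"roll":-0.8}]' 0.05 30
python3 -m crank '[{"tx":0.02,"ty":-0.04,"tz":-0.01,"roll":-0.1},{"tx":0.04,"ty":-0.08,"tz":-0.02,"roll":-0.19},{"tx":0.06,"ty":-0.12,"tz":-0.03,"roll":-0.19},{"tx":0.08,"ty":-0.16,"tz":-0.05,"roll":-0.19},{"tx":0.096,"ty":-0.187,"tz":-0.07,"roll":-0.19},{"tx":0.096,"ty":-0.187,"tz":-0.07,"roll":-0.19},{"tx":0.096,"ty":-0.187,"tz":-0.07,"roll":-0.19},{"tx":0.096,"ty":-0.187,"tz":-0.07,"roll":-0.19}]'
python3 - <<'E'
from h import *
s=sense();c=read_camera('wrist');save(c,'w1.png');print(s['eef_pos'],s['tcp_rot'],s['q'],c['T_tool_cam'],c['fx'],c['cx'],c['cy'])
E
```

```text
time: 0.9
eef_pos: [0.3289, 0.3399, 0.1619]
tcp_rot: [3.14, -0.0, 2.535]
wrist_force: [0.5, 0.2, -0.4]
finger_gap: 0.0854
grip_force: 0.0
[0.32894706 0.33994119 0.16191989] [ 3.13991717e+00 -1.00041624e-04  2.53535961e+00] [ 7.77243670e-01  2.19441998e-01  1.89623527e+00  4.80262692e-04
  1.02428790e+00 -1.87568796e-01] [[-3.64105174e-04 -9.59797870e-01 -2.80691853e-01  7.07884426e-02]
 [ 9.99999696e-01 -1.55997525e-04 -7.63752024e-04 -4.07683211e-04]
 [ 6.89260331e-04 -2.80692046e-01  9.59797635e-01 -1.41999098e-01]
 [ 0.00000000e+00  0.00000000e+00  0.00000000e+00  1.00000000e+00]] 416.81913271835936 321.8173877951619 242.83345285404invalid input at $[0]: expected keys tx, ty, tz, roll
```

View pics/w1.png

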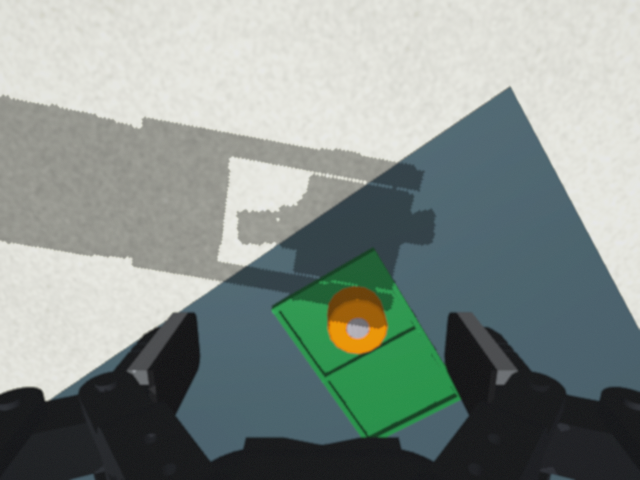

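The wrist view, still over the green tray, shows the finished pad at (357,320) and the empty pocket at (390,370). The first call was refused because every row needs all four keys, so I'll carry on from here with complete rows.

```bash
python3 -m crank '[{"tx":0.02,"ty":-0.04,"tz":0,"roll":-0.1},{"tx":0.04,"ty":-0.08,"tz":0,"roll":-0.2},{"tx":0.06,"ty":-0.12,"tz":0,"roll":-0.3},{"tx":0.08,"ty":-0.16,"tz":0,"roll":-0.4},{"tx":0.1,"ty":-0.2,"tz":0,"roll":-0.5},{"tx":0.12,"ty":-0.24,"tz":0,"roll":-0.6},{"tx":0.14,"ty":-0.28,"tz":0,"roll":-0.7},{"tx":0.16,"ty":-0.322,"tz":0,"roll":-0.8}]' 0.05 30
python3 -m crank '[{"tx":0,"ty":0,"tz":0,"roll":0},{"tx":0,"ty":0,"tz":0,"roll":0},{"tx":0,"ty":0,"tz":0,"roll":0}]'
python3 - <<'E'
from h import *
s=sense();c=read_camera('wrist');save(c,'w2.png');print(s['eef_pos'],s['tcp_rot'],s['q'],s['finger_gap'])
np.save('w2.npy',dict(c=c,s=s),allow_pickle=True)
E
```

```text
time: 1.75
eef_pos: [0.4903, 0.0163, 0.1621]
tcp_rot: [3.139, -0.0, 1.733]
wrist_force: [1.2, 0.7, -0.1]
finger_gap: 0.0503
grip_force: 0.0
time: 2.05
eef_pos: [0.4885, 0.0182, 0.1615]
tcp_rot: [3.142, -0.0, 1.737]
wrist_force: [-0.3, 0.4, 1.2]
finger_gap: 0.0502
grip_force: 0.0
[0.48853588 0.01815705 0.16145073] [ 3.14158658e+00 -4.93056572e-04  1.73697173e+00] [ 1.33055295e-02  2.44396340e-01  1.86279026e+00  5.67978574e-04
  1.03447520e+00 -1.53160113e-01] 0.05017996203326815
```

View pics/w2.png

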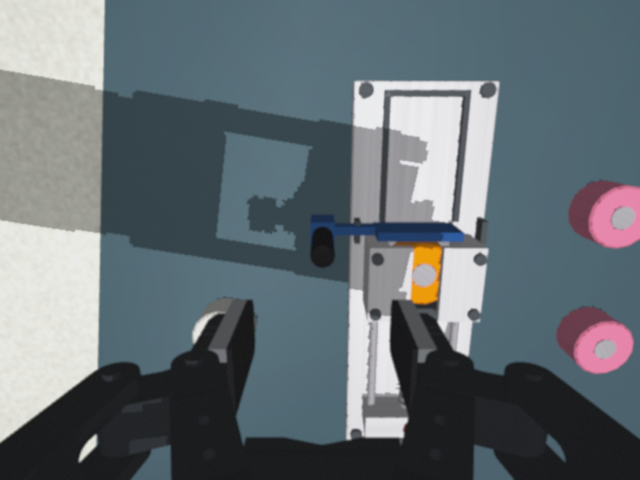

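```bash
cat >> h.py <<'E'
def wcam(c,s):
    T=np.eye(4);T[:3,:3]=Rm(s['tcp_rot']);T[:3,3]=s['eef_pos'];T=T@np.array(c['T_tool_cam'])
    c=dict(c);c['position']=T[:3,3];c['orientation']=T[:3,:3];return c
E
python3 - <<'E'
from h import *
d=np.load('w2.npy',allow_pickle=True).item();c=wcam(d['c'],d['s'])
for n,u,v,z in (('knobtop',322,254,.085),('spot',425,275,.04),('cL',355,82,.012),('cR',499,82,.012),('Lbottom',348,437,.012),('apronlipL',387,92,.017),('apronlipR',468,94,.017)): print(n,ray(c,u,v,z).round(4))
E
```

```text
knobtop [0.4886 0.0185 0.085 ]
spot [0.5618 0.001  0.04  ]
cL [0.4942 0.1155 0.012 ]
cR [0.5872 0.131  0.012 ]
Lbottom [ 0.5408 -0.161   0.012 ]
apronlipL [0.5155 0.1125 0.017 ]
apronlipR [0.5675 0.1199 0.017 ]
```

Knob top is at (0.4886, 0.0185), directly under the tool, so I go down, grip it and pull 60 mm along the fixture's -x, (-0.986, -0.165).

```bash
python3 -m crank '[{"tx":0,"ty":0,"tz":-0.03,"roll":0},{"tx":0,"ty":0,"tz":-0.06,"roll":0},{"tx":0,"ty":0,"tz":-0.08,"roll":0},{"tx":0,"ty":0,"tz":-0.095,"roll":0},{"tx":0,"ty":0,"tz":-0.105,"roll":0},{"tx":0,"ty":0,"tz":-0.105,"roll":0},{"tx":0,"ty":0,"tz":-0.105,"roll":0}]'
python3 -m crank '[{"tx":0,"ty":0,"tz":0,"roll":0},{"tx":0,"ty":0,"tz":0,"roll":0},{"tx":0,"ty":0,"tz":0,"roll":0},{"tx":0,"ty":0,"tz":0,"roll":0},{"tx":0,"ty":0,"tz":0,"roll":0}]' 0 30
```

```text
time: 2.8
eef_pos: [0.4891, 0.0174, 0.0568]
tcp_rot: [3.141, 0.0, 1.736]
wrist_force: [-0.4, -0.4, -0.2]
finger_gap: 0.05
grip_force: 0.0
time: 3.3
eef_pos: [0.4892, 0.0168, 0.057]
tcp_rot: [3.14, 0.0, 1.735]
wrist_force: [-1.9, 2.3, 6.7]
finger_gap: 0.0131
grip_force: 29.5
```

```bash
python3 -m crank '[{"tx":-0.01,"ty":-0.0017,"tz":0,"roll":0},{"tx":-0.02,"ty":-0.0033,"tz":0,"roll":0},{"tx":-0.03,"ty":-0.005,"tz":0,"roll":0},{"tx":-0.04,"ty":-0.0067,"tz":0,"roll":0},{"tx":-0.05,"ty":-0.0084,"tz":0,"roll":0},{"tx":-0.057,"ty":-0.0095,"tz":0,"roll":0},{"tx":-0.06,"ty":-0.01,"tz":0,"roll":0},{"tx":-0.06,"ty":-0.01,"tz":0,"roll":0}]'
```

```text
time: 4.1
eef_pos: [0.4322, 0.0072, 0.0571]
tcp_rot: [3.132, 0.0, 1.734]
wrist_force: [7.7, 4.4, -3.0]
finger_gap: 0.0127
grip_force: 29.9
```

```bash
python3 -m crank '[{"tx":0,"ty":0,"tz":0,"roll":0},{"tx":0,"ty":0,"tz":0,"roll":0},{"tx":0,"ty":0,"tz":0,"roll":0},{"tx":0,"ty":0,"tz":0.03,"roll":0},{"tx":0,"ty":0,"tz":0.07,"roll":0},{"tx":0,"ty":0,"tz":0.1,"roll":0},{"tx":0.02,"ty":-0.02,"tz":0.11,"roll":0},{"tx":0.05,"ty":-0.04,"tz":0.11,"roll":0}]' 0.05
python3 -m crank '[{"tx":0.03,"ty":-0.025,"tz":0,"roll":0},{"tx":0.06,"ty":-0.05,"tz":0,"roll":0},{"tx":0.085,"ty":-0.075,"tz":0,"roll":0},{"tx":0.102,"ty":-0.0875,"tz":0,"roll":0},{"tx":0.102,"ty":-0.0875,"tz":0,"roll":0},{"tx":0.102,"ty":-0.0875,"tz":0,"roll":0}]'
python3 - <<'E'
from h import *
s=sense();c=wcam(read_camera('wrist'),s);save(c,'w3.png');print(s['eef_pos'],s['tcp_rot'])
np.save('w3.npy',c,allow_pickle=True)
E
```

```text
time: 4.9
eef_pos: [0.4787, -0.0335, 0.1684]
tcp_rot: [3.139, 0.001, 1.736]
wrist_force: [1.2, 0.4, 0.0]
finger_gap: 0.0505
grip_force: 0.0
time: 5.5
eef_pos: [0.5796, -0.1206, 0.1655]
tcp_rot: [-3.139, -0.001, 1.734]
wrist_force: [0.1, 0.9, 0.2]
finger_gap: 0.0496
grip_force: 0.0
[ 0.57963847 -0.12055323  0.16549719] [-3.13913804e+00 -1.23296228e-03  1.73421550e+00]
```

View pics/w3.png

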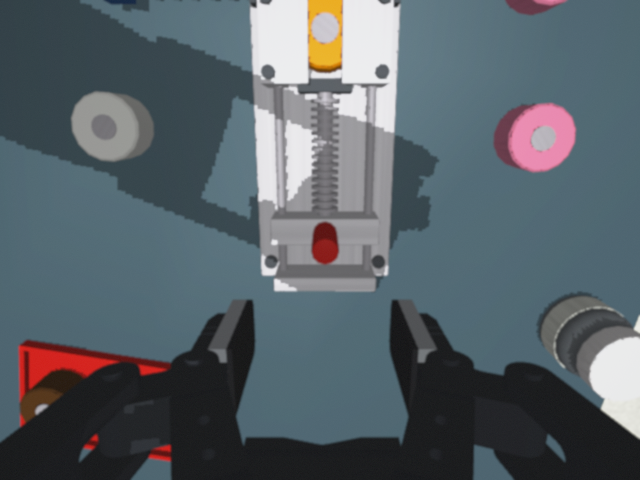

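The gate is clear of the lane (its end shows at (122,0)). The red knob, at (325,250), is in line with the fingers, so I go down and grip it.

```bash
python3 -m crank '[{"tx":0,"ty":0,"tz":-0.03,"roll":0},{"tx":0,"ty":0,"tz":-0.06,"roll":0},{"tx":0,"ty":0,"tz":-0.09,"roll":0},{"tx":0,"ty":0,"tz":-0.11,"roll":0},{"tx":0,"ty":0,"tz":-0.11,"roll":0},{"tx":0,"ty":0,"tz":-0.11,"roll":0}]'
python3 -m crank '[{"tx":0,"ty":0,"tz":0,"roll":0},{"tx":0,"ty":0,"tz":0,"roll":0},{"tx":0,"ty":0,"tz":0,"roll":0},{"tx":0,"ty":0,"tz":0,"roll":0},{"tx":0,"ty":0,"tz":0,"roll":0}]' 0 80
```

```text
time: 6.15
eef_pos: [0.5804, -0.1201, 0.0569]
tcp_rot: [-3.141, -0.0, 1.736]
wrist_force: [0.4, 0.3, -0.4]
finger_gap: 0.0499
grip_force: 0.0
time: 6.65
eef_pos: [0.5813, -0.1208, 0.058]
tcp_rot: [3.14, 0.001, 1.735]
wrist_force: [-1.3, 0.3, 6.2]
finger_gap: 0.0134
grip_force: 77.9
```

Push 70 mm along the fixture's +y, (-0.165, 0.986), slowly.

```bash
python3 -m crank '[{"tx":-0.0013,"ty":0.008,"tz":0,"roll":0},{"tx":-0.0027,"ty":0.016,"tz":0,"roll":0},{"tx":-0.004,"ty":0.024,"tz":0,"roll":0},{"tx":-0.0053,"ty":0.032,"tz":0,"roll":0},{"tx":-0.0067,"ty":0.04,"tz":0,"roll":0},{"tx":-0.008,"ty":0.048,"tz":0,"roll":0},{"tx":-0.0093,"ty":0.056,"tz":0,"roll":0},{"tx":-0.01,"ty":0.06,"tz":0,"roll":0}]'
python3 -m crank '[{"tx":-0.0007,"ty":0.004,"tz":0,"roll":0},{"tx":-0.0013,"ty":0.008,"tz":0,"roll":0},{"tx":-0.0018,"ty":0.011,"tz":0,"roll":0},{"tx":-0.0018,"ty":0.011,"tz":0,"roll":0},{"tx":-0.0018,"ty":0.011,"tz":0,"roll":0},{"tx":-0.0018,"ty":0.011,"tz":0,"roll":0},{"tx":-0.0018,"ty":0.011,"tz":0,"roll":0}]'
python3 - <<'E'
from h import *
c=read_camera('top');cv2.imwrite('pics/t2.png',cv2.resize(c['img'][200:320,230:410,::-1],None,fx=4,fy=4,interpolation=cv2.INTER_CUBIC))
print(sense()['eef_pos'])
E
```

```text
time: 7.45
eef_pos: [0.5716, -0.0623, 0.058]
tcp_rot: [3.139, 0.004, 1.736]
wrist_force: [-1.8, -8.0, 4.8]
finger_gap: 0.0134
grip_force: 78.0
time: 8.15
eef_pos: [0.5698, -0.0519, 0.058]
tcp_rot: [3.139, 0.004, 1.736]
wrist_force: [-1.6, -7.5, 5.7]
finger_gap: 0.0133
grip_force: 78.0
[ 0.5698211  -0.05191898  0.05801093]
```

View pics/t2.png

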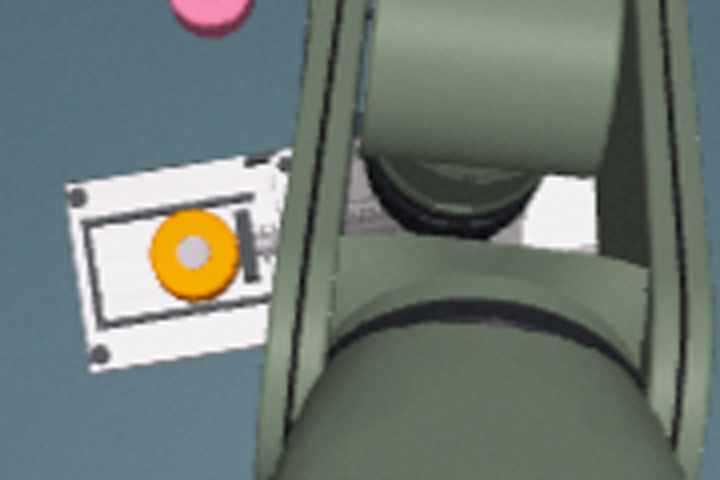

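The pad is out on the apron (spot at crop (192,252)) and the travel was about 70 mm. I ride the slide back home, release it and rise.

```bash
python3 -m crank '[{"tx":0.0017,"ty":-0.01,"tz":0,"roll":0},{"tx":0.0033,"ty":-0.02,"tz":0,"roll":0},{"tx":0.005,"ty":-0.03,"tz":0,"roll":0},{"tx":0.0067,"ty":-0.04,"tz":0,"roll":0},{"tx":0.0083,"ty":-0.05,"tz":0,"roll":0},{"tx":0.01,"ty":-0.06,"tz":0,"roll":0},{"tx":0.0117,"ty":-0.07,"tz":0,"roll":0},{"tx":0.0117,"ty":-0.07,"tz":0,"roll":0}]'
python3 -m crank '[{"tx":0,"ty":0,"tz":0,"roll":0},{"tx":0,"ty":0,"tz":0,"roll":0},{"tx":0,"ty":0,"tz":0,"roll":0},{"tx":0,"ty":0,"tz":0.03,"roll":0},{"tx":0,"ty":0,"tz":0.07,"roll":0},{"tx":0,"ty":0,"tz":0.1,"roll":0},{"tx":0,"ty":0,"tz":0.1,"roll":0}]' 0.06
python3 - <<'E'
from h import *
c=np.load('top.npy',allow_pickle=True).item()
p=ray(c,230+192.5/4-.5,200+252.5/4-.5,.04);print(p,p-sense()['eef_pos'],sense()['eef_pos'])
E
```

```text
time: 9.0
eef_pos: [0.5812, -0.1208, 0.058]
tcp_rot: [3.14, 0.001, 1.734]
wrist_force: [-2.2, -2.5, 6.3]
finger_gap: 0.0137
grip_force: 78.6
time: 9.7
eef_pos: [0.5835, -0.1201, 0.1611]
tcp_rot: [3.132, 0.004, 1.735]
wrist_force: [0.3, 0.3, 0.9]
finger_gap: 0.0601
grip_force: 0.0
[0.54985943 0.06685677 0.04      ] [-0.03366335  0.1869348  -0.12110824] [ 0.58352278 -0.12007803  0.16110824]
```

```bash
python3 -m crank '[{"tx":-0.006,"ty":0.04,"tz":0,"roll":0},{"tx":-0.013,"ty":0.08,"tz":0,"roll":0},{"tx":-0.02,"ty":0.12,"tz":0,"roll":0},{"tx":-0.027,"ty":0.16,"tz":0,"roll":0},{"tx":-0.032,"ty":0.187,"tz":0,"roll":0},{"tx":-0.032,"ty":0.187,"tz":0,"roll":0},{"tx":-0.032,"ty":0.187,"tz":0,"roll":0},{"tx":-0.032,"ty":0.187,"tz":0,"roll":0}]'
python3 - <<'E'
from h import *
s=sense();c=wcam(read_camera('wrist'),s);save(c,'w4.png');print(s['eef_pos'],s['tcp_rot'])
np.save('w4.npy',c,allow_pickle=True);print(proj(c,[.5498,.0668,.04]))
E
```

```text
time: 10.5
eef_pos: [0.5487, 0.0665, 0.1559]
tcp_rot: [-3.141, 0.0, 1.734]
wrist_force: [0.3, 0.6, -0.8]
finger_gap: 0.06
grip_force: 0.0
[0.54868808 0.06647353 0.15587118] [-3.14097981e+00  4.08729656e-04  1.73424486e+00]
(np.float64(323.79157494589936), np.float64(235.23147405808209))
```

View pics/w4.png

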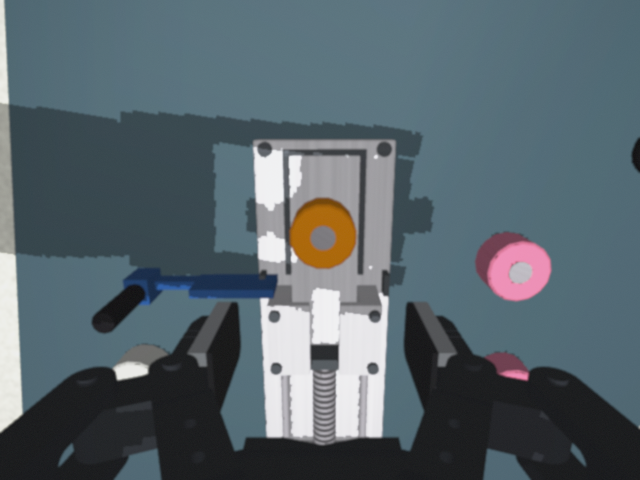

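The pad spot is at (323,238), under the tool; the gate is open at the left with its end at (275,285), and the ejector is home. Next, go down over the rails and grip.

```bash
python3 -m crank '[{"tx":0,"ty":0,"tz":-0.03,"roll":0},{"tx":0,"ty":0,"tz":-0.06,"roll":0},{"tx":0,"ty":0,"tz":-0.09,"roll":0},{"tx":0,"ty":0,"tz":-0.115,"roll":0},{"tx":0,"ty":0,"tz":-0.13,"roll":0},{"tx":0,"ty":0,"tz":-0.135,"roll":0},{"tx":0,"ty":0,"tz":-0.135,"roll":0},{"tx":0,"ty":0,"tz":-0.135,"roll":0}]'
python3 -m crank '[{"tx":0,"ty":0,"tz":0,"roll":0},{"tx":0,"ty":0,"tz":0,"roll":0},{"tx":0,"ty":0,"tz":0,"roll":0},{"tx":0,"ty":0,"tz":0,"roll":0},{"tx":0,"ty":0,"tz":0,"roll":0}]' 0.03 30
```

```text
time: 11.35
eef_pos: [0.5495, 0.0668, 0.0221]
tcp_rot: [3.14, 0.0, 1.734]
wrist_force: [-0.3, -0.3, 0.6]
finger_gap: 0.0598
grip_force: 0.0
time: 11.85
eef_pos: [0.5496, 0.0672, 0.0226]
tcp_rot: [3.139, 0.0, 1.735]
wrist_force: [0.3, -0.5, 6.2]
finger_gap: 0.0427
grip_force: 31.1
```

```bash
python3 -m crank '[{"tx":0,"ty":0,"tz":0.02,"roll":0},{"tx":0,"ty":0,"tz":0.05,"roll":0},{"tx":0,"ty":0,"tz":0.08,"roll":0},{"tx":-0.005,"ty":0.02,"tz":0.1,"roll":0.14},{"tx":-0.014,"ty":0.05,"tz":0.1,"roll":0.28},{"tx":-0.023,"ty":0.08,"tz":0.1,"roll":0.42},{"tx":-0.032,"ty":0.11,"tz":0.1,"roll":0.56},{"tx":-0.041,"ty":0.14,"tz":0.1,"roll":0.70}]'
python3 -m crank '[{"tx":-0.009,"ty":0.03,"tz":0,"roll":0.14},{"tx":-0.018,"ty":0.06,"tz":0,"roll":0.28},{"tx":-0.027,"ty":0.085,"tz":0,"roll":0.42},{"tx":-0.031,"ty":0.101,"tz":0,"roll":0.56},{"tx":-0.031,"ty":0.101,"tz":0,"roll":0.65},{"tx":-0.031,"ty":0.101,"tz":0,"roll":0.65},{"tx":-0.031,"ty":0.101,"tz":0,"roll":0.65},{"tx":-0.031,"ty":0.101,"tz":0,"roll":0.65}]'
python3 - <<'E'
from h import *
s=sense();c=wcam(read_camera('wrist'),s);save(c,'w5.png');print(s['eef_pos'],s['tcp_rot'],s['finger_gap'])
np.save('w5.npy',c,allow_pickle=True);print(proj(c,[.4775,.3087,.004]))
E
```

```text
time: 12.65
eef_pos: [0.507, 0.2084, 0.1215]
tcp_rot: [3.141, -0.0, 2.44]
wrist_force: [0.4, 0.5, -0.2]
finger_gap: 0.043
grip_force: 30.7
time: 13.45
eef_pos: [0.4767, 0.3079, 0.1213]
tcp_rot: [3.142, -0.0, 3.083]
wrist_force: [0.2, -0.2, -0.1]
finger_gap: 0.0426
grip_force: 30.7
[0.47671145 0.3079161  0.12134627] [ 3.14157323e+00 -5.38133736e-05  3.08297869e+00] 0.042590720736631255
(np.float64(324.3474048923973), np.float64(237.008484425661))
```

View pics/w5.png

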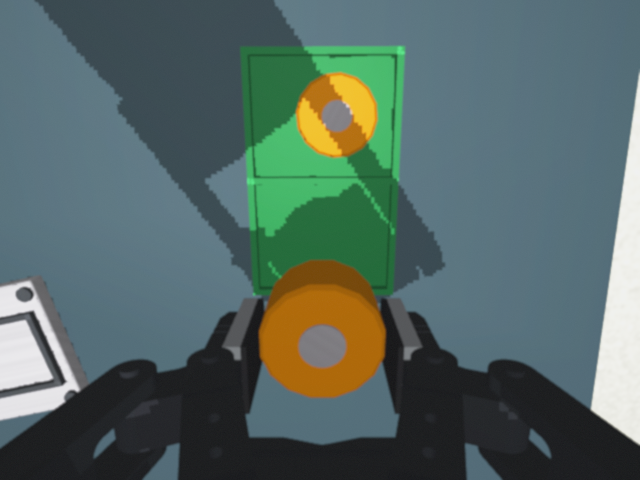

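The held pad is level at (322,345). The empty pocket is centred at about (322,236), which agrees with my estimate at (324,237). Lower, release and rise.

```bash
python3 -m crank '[{"tx":0,"ty":0,"tz":-0.03,"roll":0},{"tx":0,"ty":0,"tz":-0.06,"roll":0},{"tx":0,"ty":0,"tz":-0.085,"roll":0},{"tx":0,"ty":0,"tz":-0.098,"roll":0},{"tx":0,"ty":0,"tz":-0.103,"roll":0},{"tx":0,"ty":0,"tz":-0.106,"roll":0},{"tx":0,"ty":0,"tz":-0.106,"roll":0},{"tx":0,"ty":0,"tz":-0.106,"roll":0}]'
python3 -m crank '[{"tx":0,"ty":0,"tz":0,"roll":0},{"tx":0,"ty":0,"tz":0,"roll":0},{"tx":0,"ty":0,"tz":0,"roll":0},{"tx":0,"ty":0,"tz":0.01,"roll":0},{"tx":0,"ty":0,"tz":0.03,"roll":0},{"tx":0,"ty":0,"tz":0.06,"roll":0},{"tx":0,"ty":0,"tz":0.1,"roll":0},{"tx":0,"ty":0,"tz":0.14,"roll":0}]' 0.062
```

```text
time: 14.3
eef_pos: [0.4774, 0.3087, 0.0164]
tcp_rot: [3.14, 0.002, 3.085]
wrist_force: [0.8, -0.5, -1.5]
finger_gap: 0.0426
grip_force: 30.7
time: 15.1
eef_pos: [0.4764, 0.3081, 0.1573]
tcp_rot: [-3.142, -0.0, 3.085]
wrist_force: [0.9, 0.0, 0.1]
finger_gap: 0.062
grip_force: 0.0
```

```bash
python3 -m crank '[{"tx":-0.005,"ty":-0.03,"tz":0,"roll":-0.14},{"tx":-0.01,"ty":-0.06,"tz":0,"roll":-0.28},{"tx":-0.015,"ty":-0.09,"tz":0,"roll":-0.42},{"tx":-0.02,"ty":-0.12,"tz":0,"roll":-0.56},{"tx":-0.025,"ty":-0.15,"tz":0,"roll":-0.7},{"tx":-0.03,"ty":-0.18,"tz":0,"roll":-0.84},{"tx":-0.035,"ty":-0.21,"tz":0,"roll":-0.98},{"tx":-0.04,"ty":-0.24,"tz":0,"roll":-1.12}]' 0.05
python3 -m crank '[{"tx":-0.003,"ty":-0.03,"tz":0,"roll":-0.14},{"tx":-0.006,"ty":-0.06,"tz":0,"roll":-0.23},{"tx":-0.006,"ty":-0.06,"tz":0,"roll":-0.23},{"tx":-0.006,"ty":-0.06,"tz":0,"roll":-0.23},{"tx":-0.006,"ty":-0.06,"tz":0,"roll":-0.23}]'
python3 - <<'E'
from h import *
s=sense();c=wcam(read_camera('wrist'),s);save(c,'w6.png');print(s['eef_pos'],s['tcp_rot'],proj(c,[.4305,.0085,.085]))
im=c['img'][180:320,230:410].max(2)
m=(im<35).astype(np.uint8);n,l,st,ce=cv2.connectedComponentsWithStats(m)
for i in range(1,n):
    if st[i,4]>60: print(st[i]+[230,180,0,0,0],ce[i]+[230,180])
E
```

```text
time: 15.9
eef_pos: [0.4364, 0.0672, 0.1562]
tcp_rot: [3.14, 0.0, 1.959]
wrist_force: [0.8, 0.2, -0.4]
finger_gap: 0.0499
grip_force: 0.0
time: 16.4
eef_pos: [0.4309, 0.0089, 0.1557]
tcp_rot: [3.141, -0.0, 1.736]
wrist_force: [-0.7, -0.4, -0.6]
finger_gap: 0.0499
grip_force: 0.0
[0.43090196 0.00885172 0.15572527] [ 3.14070309e+00 -1.94149579e-04  1.73581401e+00] (np.float64(320.9055069937623), np.float64(258.23769987122364))
[313 231  23  40 742] [323.5        250.74663073]
[240 301  13  19 161] [247.26086957 311.85093168]
[392 301  13  19 161] [396.42236025 311.83229814]
```

View pics/w6.png

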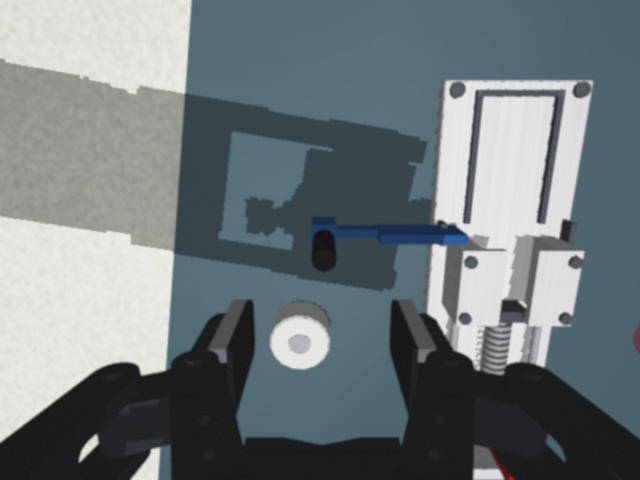

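The knob top is at (323,258), as predicted. Go down, grip and shut.

```bash
python3 -m crank '[{"tx":0,"ty":0,"tz":-0.03,"roll":0},{"tx":0,"ty":0,"tz":-0.06,"roll":0},{"tx":0,"ty":0,"tz":-0.085,"roll":0},{"tx":0,"ty":0,"tz":-0.098,"roll":0},{"tx":0,"ty":0,"tz":-0.098,"roll":0},{"tx":0,"ty":0,"tz":-0.098,"roll":0}]'
python3 -m crank '[{"tx":0,"ty":0,"tz":0,"roll":0},{"tx":0,"ty":0,"tz":0,"roll":0},{"tx":0,"ty":0,"tz":0,"roll":0},{"tx":0,"ty":0,"tz":0,"roll":0},{"tx":0,"ty":0,"tz":0,"roll":0}]' 0 30
python3 -m crank '[{"tx":0.01,"ty":0.0017,"tz":0,"roll":0},{"tx":0.02,"ty":0.0033,"tz":0,"roll":0},{"tx":0.03,"ty":0.005,"tz":0,"roll":0},{"tx":0.04,"ty":0.0067,"tz":0,"roll":0},{"tx":0.05,"ty":0.0084,"tz":0,"roll":0},{"tx":0.057,"ty":0.0095,"tz":0,"roll":0},{"tx":0.06,"ty":0.01,"tz":0,"roll":0},{"tx":0.06,"ty":0.01,"tz":0,"roll":0}]'
```

```text
time: 17.05
eef_pos: [0.4311, 0.0089, 0.0576]
tcp_rot: [3.141, -0.0, 1.736]
wrist_force: [0.1, -1.2, -0.9]
finger_gap: 0.0501
grip_force: 0.0
time: 17.55
eef_pos: [0.432, 0.0085, 0.0582]
tcp_rot: [3.138, 0.0, 1.735]
wrist_force: [1.1, 1.6, 7.4]
finger_gap: 0.0128
grip_force: 29.7
time: 18.35
eef_pos: [0.4912, 0.0183, 0.0582]
tcp_rot: [3.141, 0.0, 1.735]
wrist_force: [0.1, 1.6, 8.3]
finger_gap: 0.0129
grip_force: 29.9
```

```bash
python3 -m crank '[{"tx":0,"ty":0,"tz":0,"roll":0},{"tx":0,"ty":0,"tz":0,"roll":0},{"tx":0,"ty":0,"tz":0,"roll":0},{"tx":0,"ty":0,"tz":0.03,"roll":0},{"tx":0,"ty":0,"tz":0.07,"roll":0},{"tx":0,"ty":0,"tz":0.11,"roll":0},{"tx":-0.04,"ty":0,"tz":0.14,"roll":0},{"tx":-0.08,"ty":0,"tz":0.16,"roll":0}]' 0.05
python3 -m crank '[{"tx":-0.04,"ty":0,"tz":0,"roll":0},{"tx":-0.06,"ty":0,"tz":0,"roll":0},{"tx":-0.06,"ty":0,"tz":0,"roll":0},{"tx":-0.06,"ty":0,"tz":0,"roll":0},{"tx":-0.06,"ty":0,"tz":0,"roll":0}]'
python3 - <<'E'
from h import *
c=read_camera('scene');im=c['img'][150:330,230:400,::-1];cv2.imwrite('pics/s9.png',cv2.resize(im,None,fx=3.3,fy=3.3,interpolation=cv2.INTER_CUBIC))
E
```

```text
time: 19.15
eef_pos: [0.4107, 0.0182, 0.2191]
tcp_rot: [3.139, 0.0, 1.735]
wrist_force: [-0.2, -0.3, 0.3]
finger_gap: 0.05
grip_force: 0.0
time: 19.65
eef_pos: [0.3518, 0.0183, 0.2173]
tcp_rot: [3.141, 0.0, 1.735]
wrist_force: [-0.2, 0.3, -0.3]
finger_gap: 0.0499
grip_force: 0.0
```

View pics/s9.png

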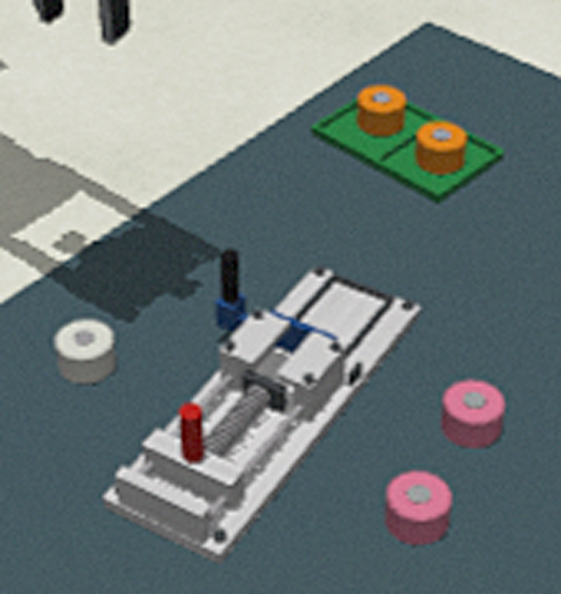

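Both pads lie flat in the green tray (the new one at crop (441,147)), the gate looks shut and the ejector is home. I compare the knobs numerically with the start picture, then hand in.

```bash
python3 - <<'E'
from h import *
from plant import job_done
a=np.load('scene.npy',allow_pickle=True).item()['img'];b=read_camera('scene')['img']
f=lambda im:[np.argwhere(m).mean(0).round(2) for m in ((im[222:248,288:312].max(2)<40),(im[265:300,275:300,0]>130)&(im[265:300,275:300,1]<60))]
print(f(a),f(b))
k=f(a),f(b)
if all(np.linalg.norm(p-q)<1.2 for p,q in zip(*k)): print(job_done())
E
```

```text
[array([10.75, 10.21]), array([ 9.28, 12.08])] [array([10.94, 11.15]), array([ 9.28, 12.08])]
the job is handed in; nothing more can be done
None
```

The job is handed in: the pad lies flat in the green tray's empty pocket, the gate is shut to within about 2 mm of its starting position, the ejector is back home, and I saw no bystander disturbed; the judge's verdict was not shown.

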